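# Pull the fuse carrier from a bench distribution unit

### The job

A carton of spare fuses has been left on the distribution unit, hard up against the fuse carrier. Lift the carton off and set it down gently on the bench top itself, the same way up and clear of the unit; then pinch the carrier's two side catches fully in, towards each other, and draw the carrier straight up out of its bay until its foot is a good 4 cm above the unit's top. Finish holding it there, still and upright, with both catches still pinched in, and leave the tray, the spool and the screwdriver alone.

Things in the scene. Friction and masses are not known exactly. Their poses are not given: they have to be found in the camera images.
- unit: Fixed grey bench distribution unit, a box 180 (x) by 300 (y) by 80 (z) mm, turned up to 0.35 rad. Origin: centre of its underside, on the bench; flat top at z = 80. The carrier's bay opens in the top at x = 0, y = +70: 34 (x) by 55 (y) mm, 50 deep, with a lip 6 mm thick under which the catches lock. Two flush round sockets at x = +-44, y = -100
- carrier: Black plug-in fuse carrier, about 0.15 kg, locked in the bay by its catches (play 1.5 mm). Origin: centre under its foot; axes along the unit's. Foot 31 (x) by 52 (y) by 26 mm high; on it a stem 30 (x) by 24 (y) up to z = 84. Seated, the origin is 30 mm above the bench, and the unit's top is level with the carrier's z = 50. Its two catches stand at its +y and -y sides
- carrier_grip (a point): Point on the carrier's centre line midway between the two catches, at z = 74 mm of the carrier, 24 mm above the unit's top when seated; pinch here along the carrier's y
- catch_left (a joint): Off-white plastic catch on the carrier's +y side: upright plate 26 (x) by 4 (y) mm, up to z = 88 of the carrier (38 above the unit's top), outer face at y = 26 at rest, 18 fully in. Value 0 at rest (locked), 0.008 m fully in; frees the lip by 0.0055 to 0.007. A spring pushes it out with 3 N at rest, 7 N fully in, and returns it when let go
- catch_right (a joint): The like catch on the carrier's -y side, outer face at y = -26 at rest, -18 fully in: 0 locked, 0.008 m fully in. Both must be in for the carrier to come out
- carton: Small closed rigid cardboard carton with a paper band, 45 (x) by 60 (y) by 40 (z) mm, about 0.09 kg, loose. Origin: centre of its underside. It stands on the unit's top on the -y side of the carrier, about 1 cm or less from that catch, so that a finger cannot get in beside it; turned within 0.12 rad of the unit
- tray: Grey open parts tray, 120 by 90 by 30 mm, loose, on the bench to one side. Origin under its centre. Leave alone
- spool: Aluminium spool, 56 mm across, 46 mm high, standing on the bench to one side. Origin under its centre. Leave alone
- screwdriver: Screwdriver, about 200 mm long, lying on the bench to one side. Leave alone

How it is judged (in metres and radians):
On the way, in this order (a step that is already met when the one before it is completed fails the run):
1. the carton stands on the bench, upright, let go and clear of the unit (height (world z) of carton below 0.008 m and angle between carton's own z axis and vertical below 0.15 rad and linear speed of carton below 0.03 m/s and contact force between the fingers and carton below 0.05 N and contact force between carton and unit below 0.05 N), for 0.2 s.
2. both catches are pinched in while the carrier is still in its bay (value of joint each of catch_left, catch_right above 0.005 m and z of carrier in the frame of unit below 0.04 m and contact force between the fingers and carrier above 1 N), for 0.1 s.
At the end, for the whole second after the job is handed in: Fingers hold the carrier still, both catches in over 5 mm, foot 110 mm or more above the bench, within 0.2 rad of upright, touching neither unit nor carton; the carton stands on the bench (bottom under 8 mm, within 0.15 rad of upright), still, clear of unit and fingers (all of step 1 and value of joint each of catch_left, catch_right above 0.005 m and height (world z) of carrier above 0.11 m and angle between carrier's own z axis and vertical below 0.2 rad and linear speed of carrier below 0.03 m/s and contact force between the fingers and carrier above 2 N and contact force between carrier and unit below 0.05 N and contact force between carrier and carton below 0.05 N); the arm keeps its last pose, push and grip.
It fails at once if tray moved by more than 3 cm (distance of tray from where it was at the start of the episode above 0.03 m).
It fails at once if spool moved by more than 3 cm (distance of spool from where it was at the start of the episode above 0.03 m).
It fails at once if screwdriver moved by more than 3 cm (distance of screwdriver from where it was at the start of the episode above 0.03 m).
It fails at once if the carton dropped, knocked or thrown (linear speed of carton above 0.6 m/s and contact force between the fingers and carton below 0.05 N).
It also fails if it takes over 51 s, if anything falls off the work surface, if the arm or the gripper's body presses on something with over 40 N, if the wrist force passes 120 N, or if a joint passes its speed limit or range.

### The arm

A 7-joint arm with a two-finger parallel gripper is mounted at the origin on the work surface. World frame = base frame: x ahead of the robot, y to its left, z up, the work surface at z = 0. Lengths are in mm, angles in rad, forces in N, time in s.
With the tool pointing down it reaches from about 400 to 875 mm from the base axis. Payload 4.4 kg.
Tool frame: the origin (TCP) lies midway between the tips of the shut fingers; the grasp point (between the pads) lies ctrl.grip_depth behind it (ctrl.grip_depth is the distance from the TCP to the grasp point, in mm); z points along the fingers, y is the line along which they close (so a half turn about z gives the same grasp; the last joint's range is limited). The gripper opens to 85 mm and grips with 20 to 120 N. Pads are 22 mm wide; open, the fingers measure 114 mm over their backs; the gripper's body (76 mm by 85 mm) begins 54 mm behind the grasp point. The pads swing forward as they close: fully open they stand 13 mm farther back than shut.
Start: joints at [1.118, 0.628, 0.038, 1.517, -0.027, 0.996, -0.02], TCP at [245.226, -601.982, 207.913] pointing down, gripper open.
Joint ranges: [-3.06, 3.06], [-0.37, 2.12], [-1.25, 1.32], [0.18, 2.47], [-1.1, 4.24], [0.23, 1.98], [-2.94, 2.94]. Speed limits (rad/s): [2.57, 2.57, 3.14, 3.14, 3.14, 3.14, 3.14].

### API

Orientations are given as [roll, pitch, yaw] about the fixed x, y, z axes, in that order (R = Rz(yaw) Ry(pitch) Rx(roll)).
In Python, from cell import ctrl gives the robot as it stands.
- The arm moves only by the tool carry_out, never from a script. Its argument "deltas" is one flat list of numbers, 7 for each row, row after row: the turn, a rotation vector about the tool's x, y, z in degrees, then the shift along the tool's x, y, z in m, then the closure, from -1 (fully open) to 1 (shut). In form: [wx, wy, wz, dx, dy, dz, claw, wx, wy, wz, dx, dy, dz, claw, ...]. A call has 1 to 12 rows; each row shifts and turns the commanded pose from where the row before left it, along the tool's axes as they then stand; what a row does not reach is not made up. A row lasts 1/8 s, in which the tool goes at most 62.5 mm and 10.7 degrees, less where a joint would pass 70% of its speed; a pose out of reach is approached as far as the arm can. A call with a gripper value outside its range is refused whole. The fingers move at their own pace and stop on an object; the grip force is fixed at half the most. Time passes only in rows, so rows that do not move let the fingers close. It gives the time, the measured TCP pose, the force, the opening and the grip force at its end, in the units of the state.
- ctrl.read_state(): the state, without advancing time (a new reading comes with each control period).
- ctrl.get_image(name): name is "side" or "top"; returns the picture (384x512x3 uint8, red, green, blue); there is no depth.
- ctrl.calibration(name): a dict with "mtx" (3x3 intrinsics, pixels), "distortion" ([k1, k2, p1, p2, k3] as OpenCV has them; the pictures are not rectified), "R" (3x3) and "t" (3): a world point X has camera coordinates R X + t. Camera axes: x right, y down, z forward; pixel columns grow to the right and rows downward; lengths in mm; the calibration is good to about 2 mm. A picture is of the moment at which its call begins. calibration takes no time and is no camera call.
- ctrl.finish_job(): hands the job in; it is judged then, once.
The state is a dict: "clock": time; "qpos": joint angles; "qd": joint speeds; "tau": joint torques, N m; "eef_pos": TCP position; "tool_rot": TCP orientation; "force": force on the tool from outside, world axes, zero at the start; "torque": the same for the moment, N m; "width": finger opening in mm; "gripper_force": force on a finger pad.
Only numpy, scipy, OpenCV 4.12 (cv2) and the standard library are available. Lean on these libraries where they do the work, as an engineer would, in place of code of your own. Each camera call takes 0.05 s, during which the arm holds its last target. There are 200 camera calls.

## Working session

There is one attempt and no reset: what is moved stays moved. The work goes in short steps, Python scripts to look and compute and a tool call to move; the robot and the scene stay as the last step left them, time stands still between calls to the robot, and variables do not carry over. Pictures are saved under pics/ and viewed, at most 10 in all, crops included, and the job is handed in when it is done.

Besides the shell and the picture viewer there is one more tool, called after "Request:" as name(argument=value, ...) on one line, values as JSON. carry_out: Moves the arm, as the interface text tells. Its arguments: {"type":"object","properties":{"deltas":{"type":"array"}},"required":["deltas"]}

```bash
mkdir -p pics; ls
python3 - <<'E'
from cell import ctrl
import cv2,json
print(ctrl.grip_depth,{k:v for k,v in ctrl.read_state().items()})
for n in("top","side"):
    cv2.imwrite(f"pics/{n}0.png",ctrl.get_image(n)[:,:,::-1]); c=ctrl.calibration(n); print(n,c)
E
```

```text
pics
18.700000000000003 {'clock': 0.0, 'qpos': array([ 1.11820139,  0.62936004,  0.03843236,  1.51836094, -0.02698575,
        0.99628593, -0.02000099]), 'qd': array([ 0.00077703, -0.00018475,  0.0006891 , -0.00094279, -0.00083093,
       -0.00018397, -0.00131728]), 'tau': array([-4.14615070e-04, -5.63397110e+01,  1.22598186e+00, -1.93444240e+01,
        1.09501611e-02,  1.03724716e-02, -2.30738300e-05]), 'eef_pos': array([ 244.97184663, -601.35460142,  206.9821935 ]), 'tool_rot': array([-3.13969646e+00,  3.18834493e-05,  3.86809650e-01]), 'force': array([0.08491795, 0.19970296, 0.02464075]), 'torque': array([-0.00512675,  0.04019436,  0.01311266]), 'gripper_force': 0.0, 'width': 85.49959693778885}
top {'mtx': array([[354.7648934 ,   0.        , 253.63484227],
       [  0.        , 354.7648934 , 186.04747248],
       [  0.        ,   0.        ,   1.        ]]), 'distortion': array([-0.01484074,  0.        ,  0.        ,  0.        ,  0.        ]), 'R': array([[-0.01733287, -0.99961515,  0.02165906],
       [-0.99488449,  0.01508657, -0.09988616],
       [ 0.09952095, -0.02327958, -0.99476311]]), 't': array([1.69666624e-01, 4.64094202e+02, 1.22943614e+03])}
side {'mtx': array([[376.33954863,   0.        , 258.30686301],
       [  0.        , 376.33954863, 194.59981673],
       [  0.        ,   0.        ,   1.        ]]), 'distortion': array([0.01159888, 0.        , 0.        , 0.        , 0.        ]), 'R': array([[-0.89688977, -0.44213317, -0.01034412],
       [-0.26618942,  0.55836181, -0.78573232],
       [ 0.35317408, -0.70196179, -0.61848017]]), 't': array([ 425.59189961,  179.16729277, 1104.74356989])}
```

View pics/top0.png

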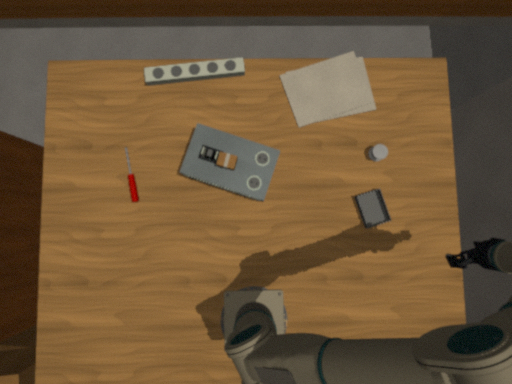

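View pics/side0.png

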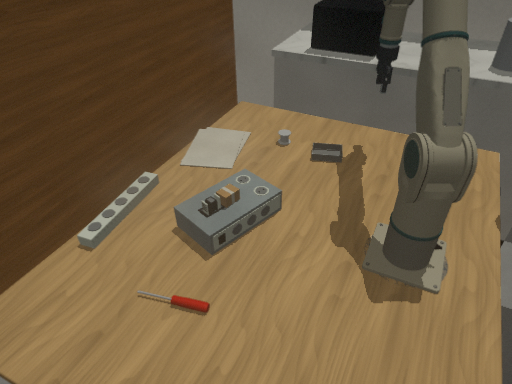

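The top view shows the unit centred near (230,162), the carrier at about (208,153) and the carton at about (228,160). The sockets are at (262,158) and (253,183). I'll measure from here.

```bash
cat > h.py <<'E'
import cv2,numpy as np
from cell import ctrl
def ray(n,uv):
    c=ctrl.calibration(n);p=cv2.undistortPoints(np.float64(uv).reshape(-1,1,2),c["mtx"],c["distortion"])[:,0]
    R=np.array(c["R"]);d=np.c_[p,np.ones(len(p))]@R;o=-R.T@c["t"];return o,d
def onz(n,uv,z):
    o,d=ray(n,uv);return (o+d*((z-o[2])/d[:,2])[:,None])
def proj(n,X):
    c=ctrl.calibration(n);return cv2.projectPoints(np.float64(X).reshape(-1,1,3),cv2.Rodrigues(np.array(c["R"]))[0],np.float64(c["t"]),c["mtx"],c["distortion"])[0][:,0]
def tf(x,y,yaw,P):
    c,s=np.cos(yaw),np.sin(yaw);P=np.float64(P);return np.c_[x+c*P[:,0]-s*P[:,1],y+s*P[:,0]+c*P[:,1],P[:,2]]
E
python3 - <<'E'
from h import *
t=cv2.imread("pics/top0.png");s=cv2.imread("pics/side0.png")
a=cv2.resize(t[115:210,170:290],None,fx=6,fy=6,interpolation=cv2.INTER_CUBIC)
cv2.imwrite("pics/topc.png",a)
b=cv2.resize(s[165:250,165:290],None,fx=6,fy=6,interpolation=cv2.INTER_CUBIC)
cv2.imwrite("pics/sidec.png",b)
for n,im in(("top",t),("side",s)):
    h=cv2.cvtColor(im,cv2.COLOR_BGR2HSV)
    r=(170,115,290,210) if n=="top" else (165,165,290,250)
    m=np.zeros(im.shape[:2],np.uint8)
    sub=h[r[1]:r[3],r[0]:r[2]]
    print(n,"hsv unit",h[180,215] if n=="top" else h[215,210])
    m2=cv2.inRange(h,(85,15,40),(125,140,255)); m[r[1]:r[3],r[0]:r[2]]=m2[r[1]:r[3],r[0]:r[2]]
    m=cv2.morphologyEx(m,cv2.MORPH_CLOSE,np.ones((3,3)))
    c=max(cv2.findContours(m,0,2)[0],key=cv2.contourArea)
    print(cv2.contourArea(c),cv2.minAreaRect(c),cv2.approxPolyDP(cv2.convexHull(c),2,True)[:,0].tolist())
E
```

```text
top hsv unit [ 68  10 107]Traceback (most recent call last):
  File "<stdin>", line 15, in <module>
ValueError: max() iterable argument is empty
```

View pics/topc.png

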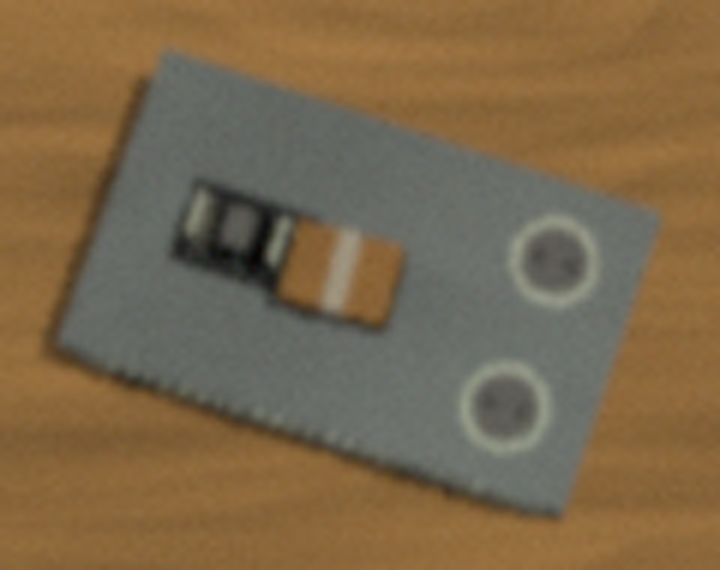

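View pics/sidec.png

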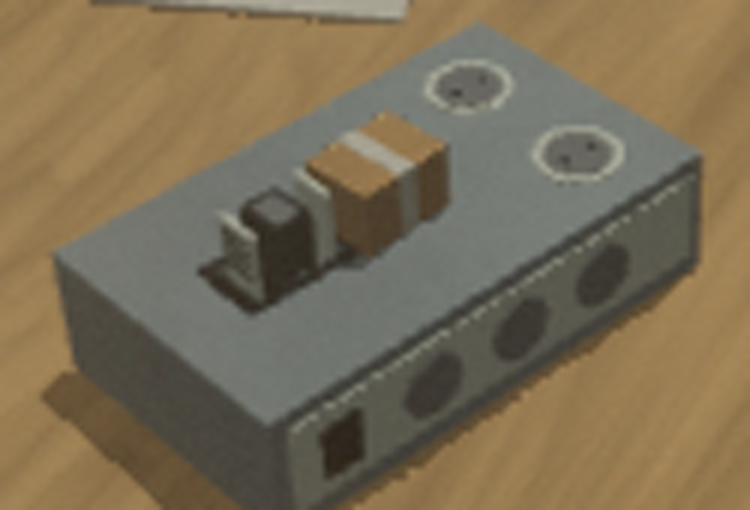

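Run:
```python
from h import *
px=lambda v,o:(np.float64(v)+.5)/6-.5+o
T=lambda v:px(v,(170,115)); S=lambda v:px(v,(165,165))
def fit(model,W):
    model=np.float64(model);W=np.float64(W)[:,:2];mc,wc=model.mean(0),W.mean(0);H=(model-mc).T@(W-wc)
    a=np.arctan2(H[0,1]-H[1,0],H[0,0]+H[1,1]);c,s=np.cos(a),np.sin(a);R=np.array([[c,-s],[s,c]]);t=wc-R@mc
    return t.round(1),a.round(4),(W-(model@R.T+t)).round(1).tolist()
# model order: (+x,+y),(+x,-y),(-x,-y),(-x,+y), sockets +x, -x
um=[(90,150),(90,-150),(-90,-150),(-90,150),(44,-100),(-44,-100)]
ut=onz("top",T([(165,50),(660,215),(562,515),(60,345),(554,261),(506,408)]),80)
us=onz("side",S([(57,258),(478,25),(700,158),(270,425),(468,87),(578,154)]),80)
print("top",fit(um,ut));print("side",fit(um,us));t,a,_=fit(um+um,np.r_[ut,us]);print("both",t,a)
cm=[(22.5,30),(22.5,-30),(-22.5,-30),(-22.5,30)]
ct=onz("top",T([(305,221),(405,242),(384,322),(280,300)]),120)
cs=onz("side",S([(308,162),(387,114),(449,149),(372,197)]),120)
print("carton",fit(cm,ct),fit(cm,cs),fit(cm+cm,np.r_[ct,cs]))
# catches: top centre at z=118 (carrier y +24,-24), stem top z=114
kt=onz("top",T([(199,215),(279,242)]),118);ks=onz("side",S([(240,230),(312,188)]),118)
print("catch",kt.round(1).tolist(),ks.round(1).tolist(), onz("top",T([(239,228)]),114),onz("side",S([(276,205)]),114))
c,s=np.cos(a),np.sin(a);print("carrier from unit",t+[-s*70,c*70])
for n,uv in(("top",[(372,207),(376,152),(134,187),(128,155)]),):print(onz(n,uv,20).round())
```

```text
top (array([544.4,  73. ]), np.float64(-0.3387), [[-0.7, -0.8], [-0.3, 1.7], [-0.3, 1.1], [0.1, -1.6], [0.8, 0.1], [0.4, -0.5]])
side (array([542.2,  72.1]), np.float64(-0.3363), [[-3.8, 0.3], [-1.2, 2.5], [0.1, 4.4], [1.8, -2.4], [1.7, -2.5], [1.4, -2.4]])
both [543.3  72.6] -0.3375
carton (array([542.2,  81.2]), np.float64(-0.248), [[-1.1, -2.8], [1.3, 0.9], [0.8, 1.8], [-1.0, 0.1]]) (array([538.2,  81.4]), np.float64(-0.2825), [[0.1, -1.7], [0.8, 2.5], [-0.1, 2.6], [-0.8, -3.4]]) (array([540.2,  81.3]), np.float64(-0.2651), [[0.5, -2.4], [3.8, 1.0], [3.2, 1.2], [0.4, -0.2], [-1.5, -2.1], [-1.8, 2.3], [-2.5, 3.2], [-2.2, -3.1]])
catch [[574.8, 160.1, 118.0], [559.2, 116.4, 118.0]] [[571.5, 162.0, 118.0], [556.7, 117.8, 118.0]] [[568.04566459 138.64640512 114.        ]] [[568.8766698  133.28621307 114.        ]]
carrier from unit [566.4790416  138.65098054]
[[ 383. -427.   20.]
 [ 581. -451.   20.]
 [ 467.  414.   20.]
 [ 582.  437.   20.]]
```

Unit: about (543.3, 72.6), yaw -0.338. Carrier: about (566.5, 138.7). Carton: about (540, 81), yaw -0.265. The tray and spool are on the -y side and the screwdriver is at +y, all well away. I'll start moving.

Request:
carry_out(deltas=[0, 0, 0, 0.038, -0.037, 0, -1, 0, 0, 0, 0.038, -0.037, 0, -1, 0, 0, 0, 0.038, -0.037, 0, -1, 0, 0, 0, 0.038, -0.037, 0, -1, 0, 0, 0, 0.038, -0.037, 0, -1, 0, 0, 0, 0.038, -0.037, 0, -1, 0, 0, 0, 0.038, -0.037, 0, -1, 0, 0, 0, 0.038, -0.037, 0, -1, 0, 0, 0, 0.038, -0.037, 0, -1, 0, 0, 0, 0.038, -0.037, 0, -1, 0, 0, 0, 0.038, -0.037, 0, -1, 0, 0, 0, 0.038, -0.037, 0, -1])

```text
clock: 1.6
eef_pos: [500.4, -17.2, 207.8]
tool_rot: [3.141, 0.0, 0.387]
force: [0.4, -0.1, 0.2]
width: 85.3
gripper_force: 0.0
```

Request:
carry_out(deltas=[0, 0, 0, 0.038, -0.037, 0, -1, 0, 0, 0, 0.037, -0.037, 0, -1, 0, 0, -10, 0, 0, 0, -1, 0, 0, -10, 0, 0, 0, -1, 0, 0, -10, 0, 0, 0, -1, 0, 0, -10, 0, 0, 0, -1, 0, 0, -10, 0, 0, 0, -1, 0, 0, -2.7, 0, 0, 0, -1, 0, 0, 0, 0, 0, 0, -1])

```text
clock: 2.72
eef_pos: [541.3, 77.9, 207.6]
tool_rot: [-3.141, 0.0, 1.306]
force: [-0.2, -0.3, -0.0]
width: 85.5
gripper_force: 0.0
```

```bash
cat >> h.py <<'E'
def need(x,y,z,yaw):
    s=ctrl.read_state();from scipy.spatial.transform import Rotation as Ro
    R=Ro.from_euler("xyz",s["tool_rot"]);G=Ro.from_euler("xyz",[np.pi,0,yaw])
    print("t",round(s["clock"],2),"pos",s["eef_pos"].round(1),"rot",s["tool_rot"].round(3),"w",round(s["width"],1),"gf",round(s["gripper_force"],1),"F",s["force"].round(1),"j7",s["qpos"][[0,6]].round(2))
    print("turn deg",(R.inv()*G).as_rotvec(degrees=True).round(2),"shift now-frame mm",R.inv().apply(np.array([x,y,z])-s["eef_pos"]).round(1),"goal-frame",G.inv().apply(np.array([x,y,z])-s["eef_pos"]).round(1))
E
python3 -c "
from h import *
need(540.2,81.3,84,1.306)
cv2.imwrite('pics/top1.png',ctrl.get_image('top')[:,:,::-1])"
```

```text
t 2.73 pos [541.3  77.9 207.6] rot [-3.141  0.     1.306] w 85.5 gf 0.0 F [-0.2 -0.3 -0. ] j7 [ 0.   -0.63]
turn deg [-0.04  0.01 -0.01] shift now-frame mm [  3.   -1.9 123.6] goal-frame [  3.   -2.  123.6]
```

Request:
carry_out(deltas=[0, 0, 0, 0.003, -0.002, 0.03, -1, 0, 0, 0, 0, 0, 0.03, -1, 0, 0, 0, 0, 0, 0.03, -1, 0, 0, 0, 0, 0, 0.02, -1, 0, 0, 0, 0, 0, 0.013, -1, 0, 0, 0, 0, 0, 0, -1, 0, 0, 0, 0, 0, 0, -1])

```text
clock: 3.65
eef_pos: [541.1, 81.7, 85.6]
tool_rot: [3.14, -0.001, 1.306]
force: [-0.7, -0.2, -0.7]
width: 85.3
gripper_force: 0.0
```

```bash
python3 -c "
from h import *
need(540.2,81.3,84,1.306)
a=ctrl.get_image('top')[115:210,170:290,::-1];b=ctrl.get_image('side')[150:245,165:285,::-1]
cv2.imwrite('pics/pre.png',cv2.resize(np.hstack([a,b]),None,fx=3.3,fy=3.3,interpolation=2))"
```

```text
t 3.65 pos [541.1  81.7  85.6] rot [ 3.140e+00 -1.000e-03  1.306e+00] w 85.3 gf 0.0 F [-0.7 -0.2 -0.7] j7 [-0.05 -0.71]
turn deg [ 0.07 -0.04  0.02] shift now-frame mm [-0.6 -0.8  1.6] goal-frame [-0.6 -0.8  1.6]
```

View pics/pre.png

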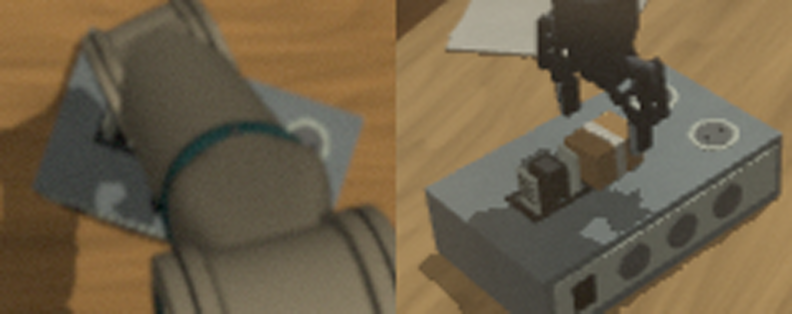

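Run:
```python
from h import *
yw=1.306-np.pi/2;d=np.array([np.cos(yw),np.sin(yw),0]);p=np.array([541.1,81.7,98])
f=lambda X:((proj("side",X)-[165,150])*3.3+[396,0]).round()
print(f([p+43*d,p-43*d,p+55*d,p-55*d,p-43*d+[0,0,15]]))
print("carton top corners + band", f(tf(540.2,81.3,-.265,[(22.5,30,120),(22.5,-30,120),(-22.5,-30,120),(-22.5,30,120),(-22.5,0,120),(-22.5,0,80)])))
```

```text
[[570. 133.]
 [634. 170.]
 [562. 128.]
 [644. 175.]
 [634. 157.]]
carton top corners + band [[562. 138.]
 [607. 109.]
 [641. 128.]
 [595. 158.]
 [619. 142.]
 [621. 176.]]
```

Run:
```python
from h import *
b=ctrl.get_image('side')[140:215,190:290,::-1]
b=cv2.convertScaleAbs(cv2.resize(b,None,fx=8,fy=8,interpolation=2),alpha=1.6)
cv2.imwrite('pics/z.png',b)
```

```text
(no output)
```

View pics/z.png

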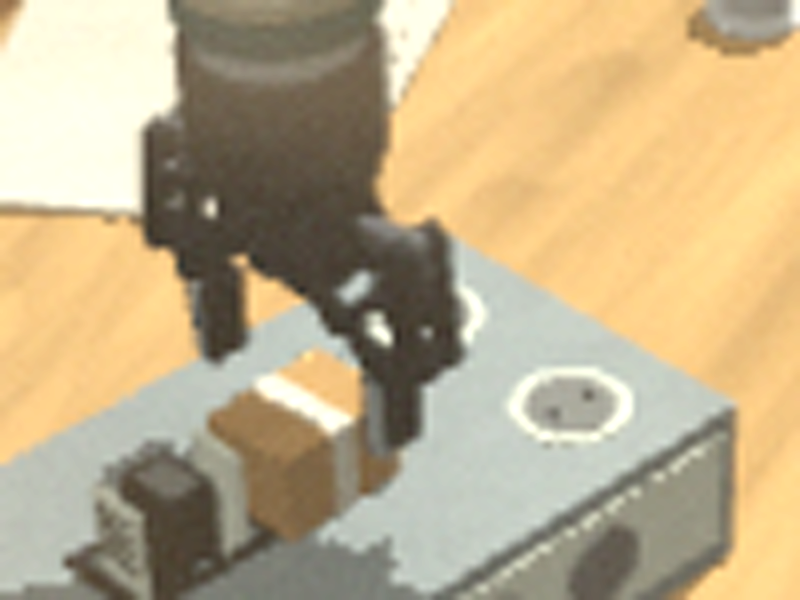

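Run:
```python
from h import *
t=cv2.imread("pics/top0.png");s=cv2.imread("pics/side0.png")
yw=.387-np.pi/2;d=np.array([np.cos(yw),np.sin(yw),0]);p=np.array([245,-601.4,207+13])
P=[p+43*d,p-43*d,p+43*d+[0,0,20],p-43*d+[0,0,20]]
out=[]
for n,im,r in(("top",t,(430,220)),("side",s,(350,40))):
    a=cv2.resize(im[r[1]:r[1]+65,r[0]:r[0]+65],None,fx=6,fy=6,interpolation=2);a=cv2.convertScaleAbs(a,alpha=1.8)
    for q,c in zip(proj(n,P),[(0,0,255)]*2+[(0,255,0)]*2):
        cv2.circle(a,tuple(int(v) for v in (q-r+.5)*6),4,c,1)
    out.append(a)
cv2.imwrite("pics/tip.png",np.hstack(out))
```

```text
(no output)
```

View pics/tip.png

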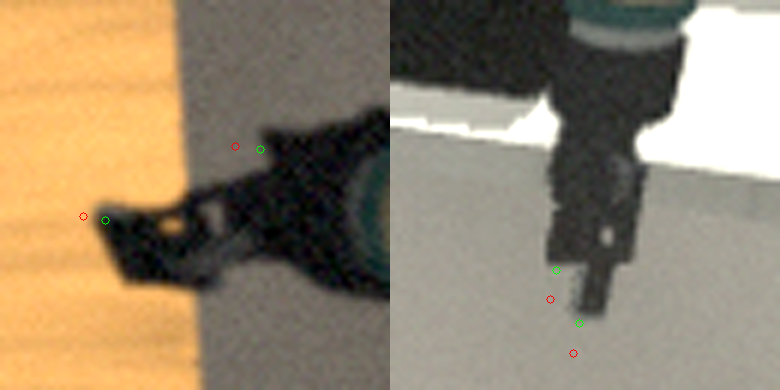

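Request:
carry_out(deltas=[0, 0, 0, 0, 0, 0.008, -1, 0, 0, 0, 0, 0, 0.006, -1, 0, 0, 0, 0, 0, 0, -1])

```text
clock: 4.18
eef_pos: [539.9, 81.3, 70.2]
tool_rot: [-3.14, 0.001, 1.307]
force: [0.3, -0.0, 0.4]
width: 85.4
gripper_force: 0.0
```

Run:
```python
from h import *
need(540.2,81.3,84,1.306)
b=ctrl.get_image('side')[140:215,190:290,::-1]
b=cv2.convertScaleAbs(cv2.resize(b,None,fx=8,fy=8,interpolation=2),alpha=1.6)
s=ctrl.read_state();p=s["eef_pos"];yw=s["tool_rot"][2]-np.pi/2;d=np.array([np.cos(yw),np.sin(yw),0])
for h,c in((13,(0,0,255)),(33,(0,255,0))):
    for q in proj("side",[p+43*d+[0,0,h],p-43*d+[0,0,h]]):cv2.circle(b,tuple(int(v) for v in (q-[190,140]+.5)*8),5,c,2)
cv2.imwrite('pics/z2.png',b)
```

```text
t 4.17 pos [539.9  81.3  70.2] rot [-3.140e+00  1.000e-03  1.307e+00] w 85.4 gf 0.0 F [ 0.3 -0.   0.4] j7 [-0.06 -0.72]
turn deg [-0.08  0.04  0.04] shift now-frame mm [  0.1   0.3 -13.8] goal-frame [  0.1   0.3 -13.8]
```

View pics/z2.png

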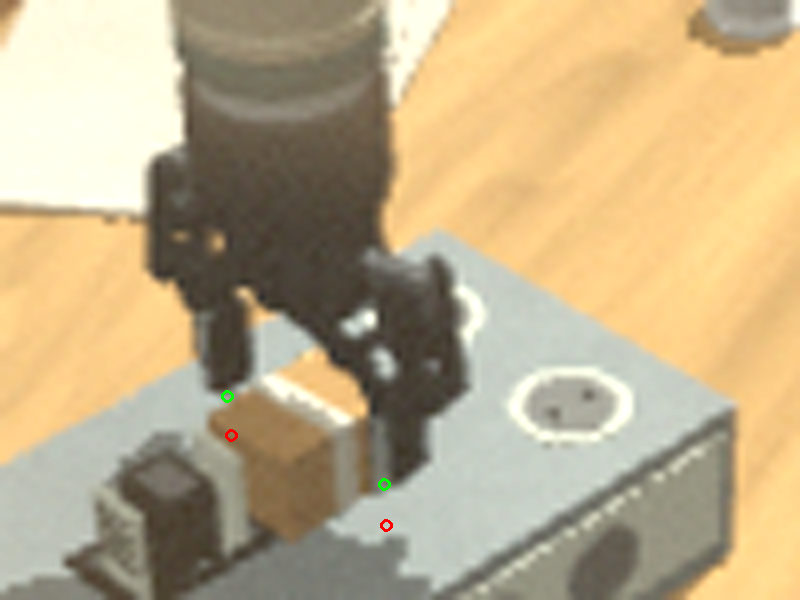

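Request:
carry_out(deltas=[0, 0, 0, 0, 0, 0, -0.4, 0, 0, 0, 0, 0, 0, -0.2, 0, 0, 0, 0, 0, 0, -0.1])

```text
clock: 4.6
eef_pos: [540.9, 81.5, 71.2]
tool_rot: [3.141, -0.0, 1.306]
force: [1.1, 0.5, 0.0]
width: 47.2
gripper_force: 0.3
```

Run:
```python
from h import *
need(540.2,81.3,84,1.306)
b=ctrl.get_image('side')[140:215,190:290,::-1]
b=cv2.convertScaleAbs(cv2.resize(b,None,fx=8,fy=8,interpolation=2),alpha=1.6)
cv2.imwrite('pics/z3.png',b)
```

```text
t 4.6 pos [540.9  81.5  71.2] rot [ 3.141 -0.     1.306] w 47.2 gf 0.3 F [1.1 0.5 0. ] j7 [-0.06 -0.72]
turn deg [ 0.05 -0.02  0.03] shift now-frame mm [ -0.4  -0.6 -12.8] goal-frame [ -0.4  -0.6 -12.8]
```

View pics/z3.png

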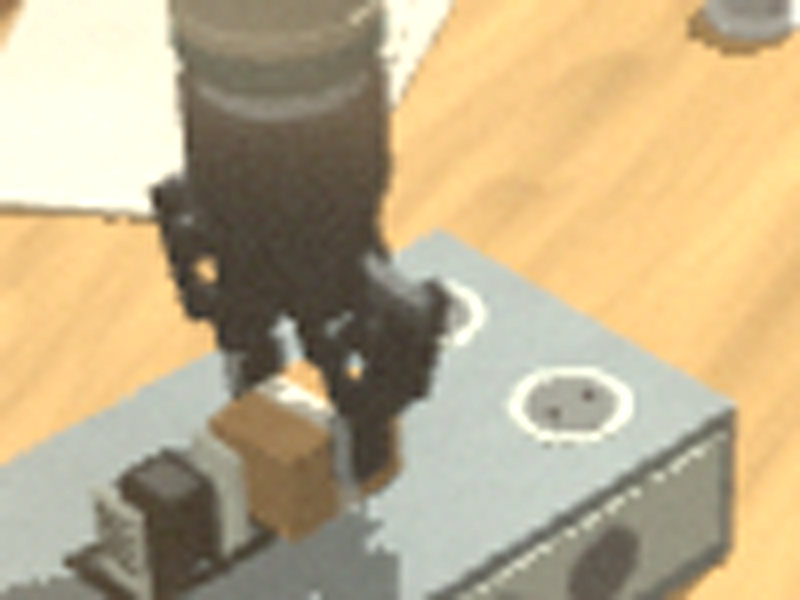

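Both fingers are beside the carton, with tips about 8 mm above the unit top and slightly on the -y side of the band. I'll grip and lift.

Request:
carry_out(deltas=[0, 0, 0, 0, 0, 0, 1, 0, 0, 0, 0, 0, 0, 1, 0, 0, 0, 0, 0, 0, 1, 0, 0, 0, 0, 0, 0, 1, 0, 0, 0, 0, 0, -0.003, 1, 0, 0, 0, 0, 0, -0.01, 1, 0, 0, 0, 0, 0, -0.02, 1, 0, 0, 0, 0, 0, -0.03, 1, 0, 0, 0, 0, 0, -0.03, 1])

```text
clock: 5.78
eef_pos: [540.0, 81.4, 165.0]
tool_rot: [-3.141, 0.0, 1.307]
force: [0.6, 0.4, -0.7]
width: 43.8
gripper_force: 61.8
```

Run:
```python
from h import *
need(540.2,81.3,84,1.306)
im=ctrl.get_image('side');cv2.imwrite('pics/side_l.png',im[:,:,::-1])
h=cv2.cvtColor(im[:,:,::-1].copy(),cv2.COLOR_BGR2HSV);r=h[150:215,190:290]
m=cv2.inRange(r,(5,70,30),(25,255,255))
for c in cv2.findContours(m,0,2)[0]:
    if cv2.contourArea(c)>15:print(cv2.boundingRect(c),cv2.contourArea(c))
```

```text
t 5.78 pos [540.   81.4 165. ] rot [-3.141  0.     1.307] w 43.8 gf 61.8 F [ 0.6  0.4 -0.7] j7 [-0.02 -0.66]
turn deg [-0.03  0.01  0.04] shift now-frame mm [-0.1  0.2 81. ] goal-frame [-0.1  0.2 81. ]
(18, 51, 9, 14) 50.0
(0, 0, 100, 65) 2792.0
```

Request:
carry_out(deltas=[0, 0, 0, -0.016, -0.001, 0, 1, 0, 0, 0, -0.034, -0.002, 0, 1, 0, 0, 0, -0.034, -0.002, 0, 1, 0, 0, 0, -0.034, -0.002, 0, 1, 0, 0, 0, -0.034, -0.002, 0, 1, 0, 0, 0, -0.034, -0.002, 0, 1, 0, 0, 0, -0.034, -0.001, 0, 1, 0, 0, 0, -0.022, 0, 0, 1, 0, 0, 0, -0.01, 0, 0, 1, 0, 0, 0, 0, 0, 0.01, 1, 0, 0, 0, 0, 0, 0.025, 1, 0, 0, 0, 0, 0, 0.025, 1])

```text
clock: 7.32
eef_pos: [463.1, -157.2, 102.6]
tool_rot: [-3.141, -0.001, 1.308]
force: [-0.1, -1.0, -1.1]
width: 44.1
gripper_force: 61.9
```

Request:
carry_out(deltas=[0, 0, 0, 0, 0, 0.025, 1, 0, 0, 0, 0, 0, 0.025, 1, 0, 0, 0, 0, 0, 0.025, 1, 0, 0, 0, 0, 0, 0.01, 1, 0, 0, 0, 0, 0, 0.006, 1, 0, 0, 0, 0, 0, 0, 1, 0, 0, 0, 0, 0, 0, 1])

```text
clock: 8.2
eef_pos: [463.6, -158.7, 13.6]
tool_rot: [3.14, -0.0, 1.307]
force: [-0.5, -0.3, -0.5]
width: 44.0
gripper_force: 61.8
```

Run:
```python
from h import *
need(462,-159,-8.8,1.306)
a=ctrl.get_image('side')[:,:,::-1]
pr=proj("side",[[462,-159,20]])[0];print(pr)
x,y=(pr-[50,45]).astype(int)
b=cv2.convertScaleAbs(cv2.resize(a[y:y+75,x:x+100],None,fx=8,fy=8,interpolation=2),alpha=1.6);cv2.imwrite('pics/place.png',b)
```

```text
t 8.2 pos [ 463.6 -158.7   13.6] rot [ 3.14  -0.     1.307] w 44.0 gf 61.8 F [-0.5 -0.3 -0.5] j7 [ 0.38 -0.31]
turn deg [ 0.08 -0.    0.03] shift now-frame mm [-0.7 -1.5 22.4] goal-frame [-0.7 -1.5 22.4]
[280.69357954 181.3016533 ]
```

Request:
carry_out(deltas=[0, 0, 0, 0, 0, 0.006, 1, 0, 0, 0, 0, 0, 0.005, 1, 0, 0, 0, 0, 0, 0.004, 1, 0, 0, 0, 0, 0, 0.002, 1, 0, 0, 0, 0, 0, 0.0015, 1, 0, 0, 0, 0, 0, 0, 1])

```text
clock: 9.0
eef_pos: [463.1, -158.6, -5.6]
tool_rot: [-3.142, 0.0, 1.307]
force: [0.8, 0.4, -1.4]
width: 44.0
gripper_force: 61.8
```

Request:
carry_out(deltas=[0, 0, 0, 0, 0, 0.001, 1, 0, 0, 0, 0, 0, 0.001, 1, 0, 0, 0, 0, 0, 0, 1])

```text
clock: 9.38
eef_pos: [463.0, -158.6, -7.6]
tool_rot: [-3.142, -0.0, 1.307]
force: [-0.3, 0.2, -0.9]
width: 44.0
gripper_force: 61.8
```

Request:
carry_out(deltas=[0, 0, 0, 0, 0, 0.001, 1, 0, 0, 0, 0, 0, 0, 1])

```text
clock: 9.62
eef_pos: [463.2, -158.7, -8.5]
tool_rot: [3.141, 0.0, 1.307]
force: [-0.7, -0.2, 0.7]
width: 43.9
gripper_force: 61.8
```

Request:
carry_out(deltas=[0, 0, 0, 0, 0, 0.001, 1, 0, 0, 0, 0, 0, 0, 1])

```text
clock: 9.88
eef_pos: [463.1, -158.7, -8.6]
tool_rot: [3.141, 0.0, 1.307]
force: [-1.4, 0.2, 11.5]
width: 43.7
gripper_force: 63.4
```

Run:
```python
from h import *
need(462,-159,-8.8,1.306)
a=ctrl.get_image('side')[:,:,::-1]
x,y=230,136
b=cv2.convertScaleAbs(cv2.resize(a[y:y+75,x:x+100],None,fx=8,fy=8,interpolation=2),alpha=1.6)
for q in proj("side",tf(463,-158.6,-.265,[(i*22.5,j*30,z) for i in(1,-1) for j in(1,-1) for z in(0,40)])):cv2.circle(b,tuple(int(v) for v in (q-[x,y]+.5)*8),4,(0,255,0),1)
cv2.imwrite('pics/place2.png',b)
```

```text
t 9.88 pos [ 463.1 -158.7   -8.6] rot [3.141 0.    1.307] w 43.7 gf 63.4 F [-1.4  0.2 11.5] j7 [ 0.36 -0.34]
turn deg [0.04 0.02 0.04] shift now-frame mm [-0.6 -1.   0.2] goal-frame [-0.6 -1.   0.2]
```

View pics/place2.png

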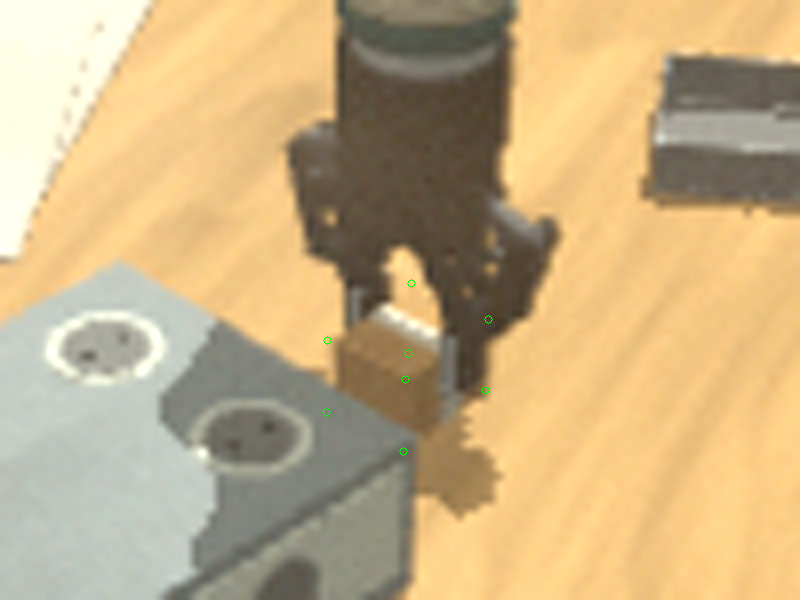

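The carton is on the bench (11 N contact). I'll release it and back off straight up.

Request:
carry_out(deltas=[0, 0, 0, 0, 0, -0.001, 1, 0, 0, 0, 0, 0, 0, 0, 0, 0, 0, 0, 0, 0, -0.5, 0, 0, 0, 0, 0, 0, -1, 0, 0, 0, 0, 0, 0, -1, 0, 0, 0, 0, 0, -0.005, -1, 0, 0, 0, 0, 0, -0.02, -1, 0, 0, 0, 0, 0, -0.04, -1, 0, 0, 0, 0, 0, -0.05, -1, 0, 0, 0, 0, 0, -0.05, -1])

```text
clock: 11.18
eef_pos: [462.7, -158.6, 158.2]
tool_rot: [-3.141, -0.0, 1.307]
force: [0.5, 0.4, 0.1]
width: 85.4
gripper_force: 0.0
```

Request:
carry_out(deltas=[0, 0, 0, 0.05, 0, -0.05, -1, 0, 0, 0, 0.06, 0, 0, -1, 0, 0, 0, 0.06, 0, 0, -1, 0, 0, 0, 0.06, 0, 0, -1, 0, 0, 0, 0.06, 0, 0, -1, 0, 0, 0, 0, 0, 0, -1])

```text
clock: 11.92
eef_pos: [537.4, 122.6, 201.1]
tool_rot: [3.141, -0.004, 1.316]
force: [0.2, -1.2, -0.1]
width: 85.1
gripper_force: 0.0
```

Run:
```python
from h import *
need(566.5,138.7,200,2.804)
for n in("top","side"):
    im=ctrl.get_image(n)[:,:,::-1].copy();cv2.imwrite(f"pics/{n}_c.png",im)
    x,y=(proj(n,[[460,-158,30]])[0]-25).astype(int);h=cv2.cvtColor(im,cv2.COLOR_BGR2HSV)
    print(n,x,y);s=h[y:y+50,x:x+50]
    print("\n".join("".join("#" if (v[2]>110 and v[1]<90) else ("o" if v[2]<70 else ("+" if v[0]<12 else ".")) for v in r) for r in s[8:44]))
    print(s[25,25],s[5,5],s[22,22])
```

```text
t 11.93 pos [537.4 122.6 201.1] rot [ 3.141 -0.004  1.316] w 85.1 gf 0.0 F [ 0.2 -1.2 -0.1] j7 [-0.04 -0.74]
turn deg [  0.2   -0.19 -85.26] shift now-frame mm [22.9 24.1  1.2] goal-frame [-22.1  24.8   1.1]
top 271 161
###...............................................
###...............................................
###...............................................
##................................................
##................................................
##................................................
#.................................................
#.................................................
#.................................................
..................................................
..................................................
..........................###.....................
.........................####.....................
.........................####.....................
.........................###......................
.........................###......................
........................####......................
.............
[... 2188 characters left out ...]
#############.................................
###################...............................
#####################.............................
###.....##############............................
#.........##############..........................
..........################........................
..........##############..........................
#........#############............................
###......############..oo.........................
###################...............................
##################................................
################....##............................
##############.....#..............................
[ 18 116 154] [ 18 117 155] [ 21  47 170]
```

Run:
```python
from h import *
print(onz("top",[(296,185.8)],40),onz("side",[(281,177.2)],40))
# was the band centre consistent before? carton centre fit (540.2,81.3)
# gripper tip measurement now, side view: dark rows silhouettes
im=cv2.imread("pics/side_c.png");s=ctrl.read_state();p=s["eef_pos"];a=s["tool_rot"][2]-np.pi/2;d=np.array([np.cos(a),np.sin(a),0])
print("pred tips +13,+33",proj("side",[p+k*43*d+[0,0,h] for h in(13,33) for k in(1,-1)]).round(1).tolist())
q=proj("side",[p+[0,0,33]])[0].astype(int);g=im[q[1]-30:q[1]+20,q[0]-25:q[0]+30].max(2);print(q-[25,30])
print("\n".join("".join("#" if v<60 else "." for v in r) for r in g))
```

```text
[[ 460.98276991 -155.01922328   40.        ]] [[ 460.53070453 -157.05935195   40.        ]]
pred tips +13,+33 [[210.0, 165.9], [231.0, 177.0], [209.4, 160.2], [230.6, 171.1]]
[194 135]
.......#...............................................
.......................................................
.......................................................
.......................................................
.......................................................
.......................................................
.......................................................
.......................................................
.......................................................
.......................................................
.......................................................
.......................................................
.......................................................
.......................................................
.......................................................
.......................................................
...................
[... 1184 characters left out ...]
............................
.......................................................
.......................................................
.......................................................
.......................................................
.......................................................
.......................................................
.......................................................
.......................................................
.......................................................
.......................................................
.......................................................
.......................................................
```

Carton measured on the bench at (461, -156), upright and clear, matching the commanded spot to 3 mm. Next I'll align over the carrier.

Request:
carry_out(deltas=[0, 0, -10.6, 0, 0, 0, -1, 0, 0, -10.6, 0, 0, 0, -1, 0, 0, -10.6, 0, 0, 0, -1, 0, 0, -10.6, 0, 0, 0, -1, 0, 0, -10.6, 0, 0, 0, -1, 0, 0, -10.6, 0, 0, 0, -1, 0, 0, -10.6, 0, 0, 0, -1, 0, 0, -10.6, 0, 0, 0, -1, 0, 0, -1, -0.022, 0.025, 0, -1, 0, 0, 0, 0, 0, 0, -1, 0, 0, 0, 0, 0, 0, -1])

```text
clock: 13.4
eef_pos: [565.9, 129.4, 200.3]
tool_rot: [-3.14, -0.001, 2.802]
force: [-0.1, 0.5, -0.4]
width: 85.6
gripper_force: 0.0
```

Run:
```python
from h import *
need(566.5,138.7,79,2.804)
```

```text
t 13.4 pos [565.9 129.4 200.3] rot [-3.140e+00 -1.000e-03  2.802e+00] w 85.6 gf 0.0 F [-0.1  0.5 -0.4] j7 [0.18 0.5 ]
turn deg [-0.12 -0.03 -0.12] shift now-frame mm [  2.5   9.2 121.3] goal-frame [  2.5   9.  121.3]
```

Request:
carry_out(deltas=[0, 0, 0, 0.0025, 0.009, 0, -1, 0, 0, 0, 0, 0, 0.03, -1, 0, 0, 0, 0, 0, 0.03, -1, 0, 0, 0, 0, 0, 0.03, -1, 0, 0, 0, 0, 0, 0.02, -1, 0, 0, 0, 0, 0, 0.011, -1, 0, 0, 0, 0, 0, 0, -1, 0, 0, 0, 0, 0, 0, -1])

```text
clock: 14.4
eef_pos: [567.9, 141.2, 80.5]
tool_rot: [3.141, 0.001, 2.804]
force: [-0.1, -0.2, -0.5]
width: 85.5
gripper_force: 0.0
```

Run:
```python
from h import *
need(566.5,138.7,79,2.804)
```

```text
t 14.4 pos [567.9 141.2  80.5] rot [3.141e+00 1.000e-03 2.804e+00] w 85.5 gf 0.0 F [-0.1 -0.2 -0.5] j7 [0.09 0.36]
turn deg [0.06 0.08 0.  ] shift now-frame mm [ 0.5 -2.8  1.5] goal-frame [ 0.5 -2.8  1.5]
```

Request:
carry_out(deltas=[0, 0, 0, 0.0005, -0.0028, 0.0015, -0.6, 0, 0, 0, 0, 0, 0, -0.3, 0, 0, 0, 0, 0, 0, -0.2, 0, 0, 0, 0, 0, 0, -0.13, 0, 0, 0, 0, 0, 0, -0.13, 0, 0, 0, 0, 0, 0, -0.13])

```text
clock: 15.15
eef_pos: [566.2, 138.7, 78.4]
tool_rot: [3.141, 0.001, 2.804]
force: [0.2, 1.3, 2.8]
width: 48.3
gripper_force: 3.7
```

Run:
```python
from h import *
need(566.5,138.7,79,2.804)
s=ctrl.read_state();a=s["tool_rot"][2];print("force along tool y",s["force"]@[np.sin(a),-np.cos(a),0])
```

```text
t 15.15 pos [566.2 138.7  78.4] rot [3.141e+00 1.000e-03 2.804e+00] w 48.3 gf 3.7 F [0.2 1.3 2.8] j7 [0.1  0.36]
turn deg [0.05 0.03 0.01] shift now-frame mm [-0.3  0.1 -0.6] goal-frame [-0.3  0.1 -0.6]
force along tool y 1.2716319645332788
```

Both catches are being pressed almost evenly (about 1 N difference between sides). I'll close fully.

Request:
carry_out(deltas=[0, 0, 0, 0, 0, 0, 0, 0, 0, 0, 0, 0, 0, 0.2, 0, 0, 0, 0, 0, 0, 1, 0, 0, 0, 0, 0, 0, 1, 0, 0, 0, 0, 0, 0, 1, 0, 0, 0, 0, 0, 0, 1])

```text
clock: 15.9
eef_pos: [566.8, 139.6, 80.0]
tool_rot: [3.139, 0.002, 2.804]
force: [-1.8, 1.1, 13.3]
width: 22.7
gripper_force: 63.3
```

Run:
```python
from h import *
need(566.5,138.7,79,2.804)
s=ctrl.read_state();a=s["tool_rot"][2];print("force along tool y",s["force"]@[np.sin(a),-np.cos(a),0],s["torque"])
```

```text
t 15.9 pos [566.8 139.6  80. ] rot [3.139e+00 2.000e-03 2.804e+00] w 22.7 gf 63.3 F [-1.8  1.1 13.3] j7 [0.1  0.36]
turn deg [0.13 0.12 0.02] shift now-frame mm [-0. -1.  1.] goal-frame [-0. -1.  1.]
force along tool y 0.479044793019483 [ 0.21858117  0.42810223 -0.00999328]
```

Width is 22.7 mm where about 36 was expected, so the pads may have missed the catches and gripped the stem. I'll check with pixel data.

```bash
cat >> h.py <<'E'
def asc(im,x,y,w,h):
    s=im[y:y+h,x:x+w];hv=cv2.cvtColor(s,cv2.COLOR_BGR2HSV);ch=" .:-=+*#%@"
    print(x,y);print("\n".join("%3d "%(y+i)+"".join("o" if v[1]>80 and v[2]>45 else str(min(9,v[2]//20)) for v in r) for i,r in enumerate(hv)))
E
python3 - <<'E'
from h import *
im=ctrl.get_image("side")[:,:,::-1].copy();cv2.imwrite("pics/side_p.png",im)
asc(cv2.imread("pics/side_c.png"),190,165,50,55);asc(im,190,165,50,55)
print(proj("side",tf(566.5,138.7,-.3375,[(0,24,118),(0,-24,118),(0,16,118),(0,-16,118),(0,12,114),(0,-12,114),(13,24,118),(-13,24,118),(-13,-24,118)])).round(1).tolist())
E
```

```text
190 165
165 666777777888888888888888888888888888884432222ooooo
166 oooooooooo55566667778778888888888888884432222ooooo
167 ooooooooooooooooooooo55o555666677777774432222ooooo
168 oooooooooooooooooooooooooooooooooooooo3432222ooooo
169 ooooooooooooooooooooooooooooooooooooooo432o22ooooo
170 ooooooooooooooooooooooooooooooooooooooo33223oooooo
171 ooooooooooooooooooooooooooooooooooooooo4333oooooo7
172 oooooooooooooooooooooooooooooooooooooooo5oooooo766
173 ooooooooooooooooooooooooooooooooooooooooooooo66666
174 ooooooooooooooooooooooooooooooooooooooooooo6666666
175 ooooooooooooooooooooooooooooooooooooooooo766666666
176 oooooooooooooooooooooooooooooooooooooooo6666666678
177 oooooooooooooooooooooooooooooooooooooo766666667875
178 oooooooooooooooooooooooooooooooooooo66666666667755
179 oooooooooooooooooooooooooooooooooo7666666666678755
180 oooooooooooooooooooooooooooooooo666666666666678655
181 oooooooooooooooooooooooooooooo76666666666666667865
182 oooooooooooooooooooooooooooo7766666666666666666677
183 ooooooooooooooooooooooooooo66666666666666666666666
184 ooooooooooooooooooooooooo666666666666666666
[... 4410 characters left out ...]
65666
210 66666665322333354444422223222455666665556666666666
211 66666654332223455444422222224566666666566666666666
212 666544444332o2455544422222455565666656656666666666
213 66544444443322235554422234555556555566655666666666
214 544444444444322o3453222345656655656666556666666666
215 444434444444432o2222234556566555566666566666666666
216 44443444444444332223343456665655555666565666666666
217 44344443444444333333344566665656666666565666666654
218 44344444434444333334334665666555566666656565444333
219 44443444444443344434434666665544444444445465333333
[[203.9, 202.5], [216.4, 195.4], [206.0, 201.3], [214.3, 196.6], [207.2, 201.8], [213.4, 198.2], [201.2, 200.6], [206.6, 204.5], [219.1, 197.3]]
```

The visible part of the left catch starts about 8 mm below its top. The tips are therefore gripping only the top edge and the fingers have tilted. I'll open, go 14 mm lower and close again.

Request:
carry_out(deltas=[0, 0, 0, 0, 0, 0, 0, 0, 0, 0, 0, 0, 0, -0.5, 0, 0, 0, 0, 0, 0, -0.6, 0, 0, 0, 0, 0, 0, -0.6, 0, 0, 0, 0, -0.0005, 0.007, -0.6, 0, 0, 0, 0, 0, 0.007, -0.6, 0, 0, 0, 0, 0, 0, -0.6])

```text
clock: 16.82
eef_pos: [565.0, 137.5, 63.2]
tool_rot: [-3.141, -0.001, 2.804]
force: [-0.2, -0.3, 0.2]
width: 68.8
gripper_force: 0.0
```

Run:
```python
from h import *
need(566.5,138.7,65,2.804)
im=ctrl.get_image("side")[:,:,::-1].copy();asc(im,190,185,40,33)
```

```text
t 16.82 pos [565.  137.5  63.2] rot [-3.141e+00 -1.000e-03  2.804e+00] w 68.8 gf 0.0 F [-0.2 -0.3  0.2] j7 [0.09 0.35]
turn deg [-0.06 -0.08  0.01] shift now-frame mm [-1.   1.6 -1.8] goal-frame [-1.   1.6 -1.8]
190 185
185 ooo3333222222222222222222222222222222122
186 333333322o222222222222222223222222222234
187 333222322222o222222222222235422222122566
188 3332222222222222222222223456532222224666
189 232o2o22222ooo22222222456665322222235666
190 332o2223222ooo42222224666665322222236666
191 332oo22222223452222356666665422224236666
192 o2222ooo2222o222223555666665422223336666
193 o2oooooo2o222222223666667666521222336666
194 o2o222o222o22222235666665556522222336666
195 oooo22oo222322o2235566655555522222335565
196 o2oooo2o22342222345533555545542222335656
197 oooooo2o22342223554433355445443122335666
198 4oooo22222222223543333333444443122356666
199 5oo222o222222223233333333344544222355666
200 53oooo2oo2222223223333333223444422456666
201 6532o22o222222332o2233322223444544566666
202 66542oo222o22234222222222223444444466656
203 6665532222o23334532222222223444333346666
204 66665533222o3433542o22222223544323344666
205 666566553222233344322oo22223444322234666
206 6665666532oo2333442222222222444322235656
207 6566665532o22332343222222222444322355656
208 6665566542222333343222222222332223566566
209 6666566542222333343222222222222455655665
210 6666666522222333344222222322235566665656
211 6666654432oo3333334222222222356666665556
212 666544444322233444422222o224565566656665
213 6654444444332o23444322223455555566656665
214 65444444344432o2244222334556665556566655
215 444444444443432o222223334555656555566656
216 4443444444444433oo2233434565655555666565
217 4444444444444443333333334666655556666666
```

Request:
carry_out(deltas=[0, 0, 0, 0, 0.0005, -0.002, -0.3, 0, 0, 0, 0, 0, 0, -0.2, 0, 0, 0, 0, 0, 0, -0.13, 0, 0, 0, 0, 0, 0, -0.13, 0, 0, 0, 0, 0, 0, -0.13])

```text
clock: 17.5
eef_pos: [566.2, 138.8, 66.7]
tool_rot: [3.141, 0.001, 2.804]
force: [-0.7, 0.7, 5.6]
width: 49.0
gripper_force: 3.8
```

Run:
```python
from h import *
need(566.5,138.7,65,2.804)
s=ctrl.read_state();a=s["tool_rot"][2];print("force along tool y",s["force"]@[np.sin(a),-np.cos(a),0],s["torque"])
```

```text
t 17.5 pos [566.2 138.8  66.7] rot [3.141e+00 1.000e-03 2.804e+00] w 49.0 gf 3.8 F [-0.7  0.7  5.6] j7 [0.09 0.35]
turn deg [0.06 0.05 0.01] shift now-frame mm [-0.3 -0.   1.7] goal-frame [-0.3 -0.   1.7]
force along tool y 0.4322385723209596 [ 0.13154186  0.13267185 -0.04198179]
```

Request:
carry_out(deltas=[0, 0, 0, 0, 0, 0, 0, 0, 0, 0, 0, 0, 0, 0.2, 0, 0, 0, 0, 0, 0, 1, 0, 0, 0, 0, 0, 0, 1, 0, 0, 0, 0, 0, 0, 1, 0, 0, 0, 0, 0, 0, 1])

```text
clock: 18.25
eef_pos: [566.6, 139.1, 68.0]
tool_rot: [3.14, 0.002, 2.804]
force: [-2.9, -0.8, 14.8]
width: 25.0
gripper_force: 59.8
```

Run:
```python
from h import *
need(566.5,138.7,65,2.804)
s=ctrl.read_state();a=s["tool_rot"][2];print("force along tool y",s["force"]@[np.sin(a),-np.cos(a),0],s["torque"])
im=ctrl.get_image("side")[:,:,::-1].copy();asc(im,190,185,40,33)
```

```text
t 18.25 pos [566.6 139.1  68. ] rot [3.140e+00 2.000e-03 2.804e+00] w 25.0 gf 59.8 F [-2.9 -0.8 14.8] j7 [0.09 0.35]
turn deg [0.08 0.12 0.01] shift now-frame mm [-0.  -0.4  3. ] goal-frame [-0.  -0.4  3. ]
force along tool y -1.74284902625395 [ 0.00786042  0.53348732 -0.08027833]
190 185
185 ooooo3332222222222o222222222222322236666
186 oooo33323oo22222222222222222222222236666
187 o3333322ooo2o222222222222222222222256666
188 33333322ooo22222222223222222222222356666
189 23332222ooo22222222234222222222222366666
190 333222233oo22222222235322222222234666666
191 o232o2223oooo222222235422222223666666666
192 oooo2222oo642222222236532222224666666666
193 ooo2oo22o4542222222235322222225666666666
194 ooooo22o22342222222355322222246666666666
195 oooo4oo222232222222365322224236666666566
196 oo765322222222222o2343322223336666666666
197 o666553o222o2222222233222223336666656666
198 6665555322o2o222222233322223336665666666
199 655556553222o222222233332222335656556566
200 6666666554222222223333333222335566556666
201 6656666655532222223333322222336656666665
202 6666665556554322223322222222334556666666
203 666666565666532222332o222222332356666666
204 6566665565655422223322222222322234556666
205 6555666566555422223322222122433222356666
206 6566666656666522223332222222433322235566
207 6566666655654323223332222222443222455566
208 6666665555432444323332222222332224566666
209 6556666543332334433442222222222455666665
210 6666666522223334444442222322245566665556
211 6666654432222354544442222222456666666555
212 66654444432oo245554443222235566656655566
213 6654444444332223455443222455556555666655
214 5444444443433222345322345556666565666666
215 4444444444444322223223346665656555566666
216 4434444434444433222333346666665556656566
217 4443444444444443333334334656555656666566
```

Request:
carry_out(deltas=[0, 0, 0, 0, 0, 0, 0, 0, 0, 0, 0, 0, 0, -0.5, 0, 0, 0, 0, 0, 0, -0.5, 0, 0, 0, 0, 0, 0, -0.5, 0, 0, 0, 0, 0, 0.005, -0.5, 0, 0, 0, 0, 0, 0.005, -0.5, 0, 0, 0, 0, 0, 0, -0.3, 0, 0, 0, 0, 0, 0, -0.2, 0, 0, 0, 0, 0, 0, -0.13, 0, 0, 0, 0, 0, 0, -0.13])

```text
clock: 19.55
eef_pos: [565.8, 138.4, 56.2]
tool_rot: [3.141, 0.0, 2.804]
force: [-0.0, 0.0, 0.6]
width: 48.2
gripper_force: 3.8
```

Run:
```python
from h import *
need(566.5,138.7,65,2.804)
```

```text
t 19.55 pos [565.8 138.4  56.2] rot [3.141 0.    2.804] w 48.2 gf 3.8 F [-0.   0.   0.6] j7 [0.08 0.34]
turn deg [0.01 0.   0.01] shift now-frame mm [-0.6  0.5 -8.8] goal-frame [-0.6  0.5 -8.8]
```

Request:
carry_out(deltas=[0, 0, 0, 0, 0, -0.001, 0, 0, 0, 0, 0, 0, -0.002, 0.1, 0, 0, 0, 0, 0, 0, 0.1])

```text
clock: 19.92
eef_pos: [565.8, 138.1, 59.1]
tool_rot: [-3.141, 0.0, 2.804]
force: [-0.9, 0.4, -1.2]
width: 38.9
gripper_force: 6.2
```

Request:
carry_out(deltas=[0, 0, 0, 0, 0, 0, 1, 0, 0, 0, 0, 0, 0, 1, 0, 0, 0, 0, 0, 0, 1, 0, 0, 0, 0, 0, 0, 1])

```text
clock: 20.42
eef_pos: [565.9, 138.4, 59.1]
tool_rot: [3.141, 0.0, 2.804]
force: [0.5, 0.5, -1.8]
width: 26.9
gripper_force: 60.8
```

Run:
```python
from h import *
need(566.5,138.7,65,2.804)
im=ctrl.get_image("side")[:,:,::-1].copy();asc(im,190,185,40,33)
```

```text
t 20.43 pos [565.9 138.4  59.1] rot [3.141 0.    2.804] w 26.9 gf 60.8 F [ 0.5  0.5 -1.8] j7 [0.08 0.34]
turn deg [0.01 0.   0.01] shift now-frame mm [-0.5  0.5 -5.9] goal-frame [-0.5  0.5 -5.9]
190 185
185 ooooooo332222222222222222222222242222566
186 oooooo4332o2222o222222222212222352223666
187 oooooo332222o222222222222222222242223666
188 ooooo33332322222222222o22222222222135666
189 oooo33333oo22222o22222222222222222235666
190 o33333223oo22222222222222222222222236666
191 23333222ooo2o222222223522222222222246666
192 o332222234622222222224522222222222466666
193 oo3222o22343o222222224542222222366666666
194 ooo3o2oo23552222222224662222222566666666
195 ooo2ooo2o355o222o22235532222223566666566
196 oo64222oo2352222222223332222223666666666
197 o65532o2o2232222222233222222334666665666
198 6666532222222222222233322222323666655666
199 65555532oo222222222233333222333665656566
200 666555522o22o222222233333222233566566666
201 6665565522222222222233322222333655666665
202 6666665554322222222322222222333555666666
203 666666665552222222332o222222232356666666
204 6666666655553322223332222222232234556666
205 6555666655565522223332222222232222356666
206 6665666566666522223332222222233322235556
207 566666656655432o22233222222o343222455566
208 6666656655433332222332222222332224556566
209 6666566543223332222332222222222455665556
210 6666566522o23333322332222322245565666556
211 6666544433oo2344544443222222456666666556
212 66554444432o2245554444222235556566666556
213 6654444444432o23555543223455555556556555
214 6544444444443222345322234555656665556565
215 4444444444444322223223334655556555666556
216 4444444444444433222333434556655655656656
217 3444443434444443333334334655555666666666
```

Request:
carry_out(deltas=[0, 0, 0, 0, 0, -0.002, 1, 0, 0, 0, 0, 0, -0.003, 1, 0, 0, 0, 0, 0, -0.003, 1, 0, 0, 0, 0, 0, -0.002, 1, 0, 0, 0, 0, 0, 0, 1])

```text
clock: 21.1
eef_pos: [566.0, 138.3, 69.4]
tool_rot: [3.141, 0.0, 2.804]
force: [-0.3, 1.7, -1.9]
width: 26.8
gripper_force: 60.9
```

Run:
```python
from h import *
need(566.5,138.7,165,2.804)
im=ctrl.get_image("side")[:,:,::-1].copy();asc(im,190,190,40,28)
```

```text
t 21.1 pos [566.  138.3  69.4] rot [3.141 0.    2.804] w 26.8 gf 60.9 F [-0.3  1.7 -1.9] j7 [0.09 0.35]
turn deg [ 0.01  0.03 -0.  ] shift now-frame mm [ -0.4   0.5 -95.6] goal-frame [ -0.3   0.5 -95.6]
190 190
190 o3322o223ooo2222222235522222222355666666
191 oo3o22o23ooo2222222235652222223666666666
192 ooo22o22oo64o222222235532222223666666666
193 oooo22oo23442222222245422222224666666666
194 oooo2oo222232222222223222223325666666666
195 oooo4o2o22222222222233222222324666666566
196 oo7653o222o2222222o233332222334666666666
197 o656553222222o22222233333222324666656666
198 66665553o2222222222233332222334666566665
199 5556665543o22222222223222222323656666666
200 6565666555322o22223322222222333656666666
201 6666656655533222233322222222345556666666
202 6666666656655322o23322222222234666666666
203 66666665555654222233222o2222232356656666
204 6665666655655422223322222222322234666656
205 6565666665666522223322222222444222456666
206 6666655566666522223332222222354322235566
207 6666665655653323223332222222344222455566
208 6666666565433444433332222422332224666666
209 6655666543223455544443223322222455665555
210 6656666522o23455555542222322245566666666
211 6666654433o22345555543222222456666666556
212 66654444432oo234555544222235566566666566
213 6654444444332223455443223456556655555656
214 5444444444433222344322334555666555566656
215 4444444444444322222223345666555555666655
216 4444444444444433o22333444566656556656665
217 4434444444444443333333434656565666655666
```

The stem top rose with the fingers and there was no resistance, so the carrier is free. I'll carry on up.

Request:
carry_out(deltas=[0, 0, 0, 0, 0, -0.006, 1, 0, 0, 0, 0, 0, -0.01, 1, 0, 0, 0, 0, 0, -0.014, 1, 0, 0, 0, 0, 0, -0.016, 1, 0, 0, 0, 0, 0, -0.016, 1, 0, 0, 0, 0, 0, -0.014, 1, 0, 0, 0, 0, 0, -0.01, 1, 0, 0, 0, 0, 0, -0.006, 1, 0, 0, 0, 0, 0, -0.003, 1, 0, 0, 0, 0, 0, 0, 1, 0, 0, 0, 0, 0, 0, 1, 0, 0, 0, 0, 0, 0, 1])

```text
clock: 22.65
eef_pos: [565.6, 138.3, 163.8]
tool_rot: [-3.141, -0.001, 2.804]
force: [-0.2, -0.1, -2.6]
width: 27.1
gripper_force: 60.8
```

Run:
```python
from h import *
need(566.5,138.7,165,2.804)
im=ctrl.get_image("side")[:,:,::-1].copy();cv2.imwrite("pics/side_f.png",im);asc(im,190,165,45,50)
P=lambda b:proj("side",tf(566.2,138.5,-.3375,[(-15.5,26,b),(-15.5,-26,b),(15.5,26,b),(0,0,b+84)])).round(1).tolist()
print(P(125))
t=ctrl.get_image("top")[:,:,::-1].copy();asc(t,280,165,35,35)
```

```text
t 22.65 pos [565.6 138.3 163.8] rot [-3.141e+00 -1.000e-03  2.804e+00] w 27.1 gf 60.8 F [-0.2 -0.1 -2.6] j7 [0.15 0.45]
turn deg [-0.02 -0.03  0.01] shift now-frame mm [-0.7  0.7 -1.2] goal-frame [-0.7  0.7 -1.2]
190 165
165 o222236732222222247873222222588888888888888oo
166 22222223o2222222o47752222222588888888888887oo
167 2222222oo2222222oo4522222223566777777888887oo
168 o2222222o2222222oo222222232ooooooooo555556ooo
169 oo2222222222222223322222233oooooooooooooooooo
170 ooo222222222222223333222233oooooooooooooooooo
171 oooo22222222222223333322233oooooooooooooooooo
172 ooooo22o2222222223333222223oooooooooooooooooo
173 ooooooo222222222223221121233ooooooooooooooooo
174 oooooooo2222222332222222223oooooooooooooooo66
175 oooooooooo22222332222222223oooooooooooooo7666
176 oooooooooo32222332221211223ooooooooooooo66666
177 ooooooooooo2o22332222222223ooooooooooo6666666
178 oooooooooooo222332222222223ooooooooo766666666
179 ooooooooooo2222333222222225ooooooo66666666666
180 ooooooooooo22223332221222246oooo6666666666666
181 oooooooooooo22233322222222456o766666666666666
182 oooooooooooo4223332222232
[... 2393 characters left out ...]
55555555555555544334
183 55555555555555555555555555555544444
184 55555555555555555555555555555444444
185 55555555555555555555555555544444444
186 55555555555555555555555554444444444
187 55555555555555555555555544444444455
188 55555655555555555555544444444444455
189 55555555555555555554444444444455555
190 55555555555555555544444444445555555
191 55555555555555544444444444555555555
192 44555555555544444444444455555555555
193 44444444444444444444544545555555555
194 34444444444444444444555555555555555
195 33444444444444444455555555555555555
196 33444444444445444555555555555555555
197 o33o4444444545555555555555555555555
198 333o3445555555555555555555555555566
199 44433334555555555555555555555655666
```

```bash
python3 -c "
from cell import ctrl
print(ctrl.finish_job())"
```

```text
the job is handed in; nothing more can be done
None
```

I handed the job in at about 22.8 s of the 51 s allowed, but no verdict came back: the carton is on the bench clear of the unit, and the carrier is out, held still and upright with both catches pinched and its foot about 135 mm above the bench (55 mm above the unit's top).

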